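Fetch the support block from behind the carton

ROBOT

A 6-joint arm with a two-finger parallel gripper is mounted at the origin on the work surface; the furniture and walls round the work are solid. World frame = base frame: x ahead of the robot, y to its left, z up, the work surface at z = 0. Lengths are in m, angles in rad, forces in N, time in s.
With the tool pointing down it reaches from about 0.425 to 0.95 m from the base axis. Payload 14.7 kg.
Tool frame: the origin (TCP) lies between the finger pads; the fingertips stand 14 mm ahead of it and the grasp point (between the pads) lies 5 mm behind it (env.tips_ahead is the distance from the TCP to the fingertips, in m); z points along the fingers, y is the line along which they close (so a half turn about z gives the same grasp; the last joint's range is limited). The gripper opens to 85 mm and grips with 20 to 120 N. Pads are 22 mm wide; open, the fingers measure 114 mm over their backs; the gripper's body (76 mm by 85 mm) begins 54 mm behind the grasp point. The pads swing forward as they close: fully open they stand 13 mm farther back than shut.
Start: joints at [1.056, 0.48, 1.596, -0, 1.065, -0.047], TCP at [0.293, 0.58, 0.245] pointing down, gripper open.
Joint ranges: [-2.75, 2.75], [-0.82, 2.05], [0.23, 2.67], [-1.56, 4.7], [0.09, 2.69], [-2.92, 2.92]. Speed limits (rad/s): [1.89, 1.89, 2.39, 3.01, 3.01, 3.01].

INTERFACE

Orientations are given as [roll, pitch, yaw] about the fixed x, y, z axes, in that order (R = Rz(yaw) Ry(pitch) Rx(roll)).
In Python, from station import env, viewer gives the robot as it stands.
- The arm moves only by the tool play_rows, never from a script. Its argument "steps" is a list of rows, each a list of 7 numbers: the shift along the tool's x, y, z in units of 0.5 m (1.0 is 0.5 m), then the turn, a rotation vector about the tool's x, y, z in units of pi/2 rad (1.0 is pi/2 rad), then the opening, from -1 (shut) to 1 (fully open), so that 0 is half open. A call has 1 to 12 rows; each row is the pose to reach, as a shift and turn from the pose commanded when the call began, along the tool's axes at that moment; what a row does not reach only later rows make up. A row lasts 1/8 s, in which the tool goes at most 62.5 mm and 10.7 degrees, less where a joint would pass 70% of its speed; a pose out of reach is approached as far as the arm can. A call with a number of a shift or a turn outside -1 to 1 is refused whole. A call with a gripper value outside its range is refused whole. The fingers move at their own pace and stop on an object; the grip force is fixed at half the most. Time passes only in rows, so rows that repeat a pose let the fingers close. It gives the time, the measured TCP pose, the force, the opening and the grip force at its end, in the units of the state.
- env.get_state(): the state, without advancing time (a new reading comes with each control period).
- viewer.get_image(name): name is "scene" or "top" or "wrist"; returns (picture, depth): 384x512x3 uint8, blue, green, red; 384x512 float32, m along the optical axis (not along the pixel's ray), 0 where there is no reading.
- viewer.camera_params(name): a dict with "fx", "fy", "cx", "cy" (pixels), "cam_to_world" (4x4, takes a point from camera to world coordinates). Camera axes: x right, y down, z forward; pixel columns grow to the right and rows downward; lengths in m; the calibration is good to about 2 mm. A picture is of the moment at which its call begins: read the wrist's pose just before it. camera_params takes no time and is no camera call; for the wrist camera it gives the pose at the moment of the call.
- env.sign_off(): hands the job in; it is judged then, once.
The state is a dict: "time": time; "qpos": joint angles; "qd": joint speeds; "joint_efforts": joint torques, N m; "tcp_pos": TCP position; "tcp_rot": TCP orientation; "force": force on the tool from outside, world axes, zero at the start; "torque": the same for the moment, N m; "width": finger opening in m; "grasp_force": force on a finger pad.
Only numpy, scipy, OpenCV 4.12 (cv2) and the standard library are available. Lean on these libraries where they do the work, as an engineer would, in place of code of your own. Each camera call takes 0.05 s, during which the arm holds its last target. There are 200 camera calls.

TASK

The squarish hardwood block that stands at the back of its storage bay, behind the upright carton, is wanted in the metal tray. First take the carton out of the way and stand it on the cork mat while the block is still in its bay; then lift the block out of the bay and set it down flat in the tray. Keep both the right way up and set them down, do not drop them.

Things in the scene. Friction and masses are not known exactly. Their poses are not given: they have to be found in the camera images.
- carton: Upright carton, white with dark bands, 45 (own x) x 60 (y) x 60 mm tall, 0.1 kg, the front item in a fixed plywood bay on a 6 mm base board (underside at z = 6 mm), just ahead of the bay's cheeks; the block stands 4 to 13 mm behind it. Origin: centre of underside, z up. Its own x runs across the bay; both those sides are free for fingers. Not the low flat carton in front of the other bay.
- block: Nearly cubic dark wood block, 60 (own x) x 50 (y) x 50 mm tall, 0.1 kg, behind the carton on the same board. Origin: centre of underside, z up. Cheeks (top z = 62 mm) stand 8 mm off its own x sides, no room for fingers; own y is the bay's depth: 35 mm free behind it, up to a back 40 mm high, and its front once the carton is gone. Not the longer, lower block in the other bay.
- mat: Square cork mat, 130 x 130 mm, 8 mm thick, fixed on the bench; origin: centre of its underside, so its top is at 8 mm. x and y along its sides.
- tray: Shallow grey metal tray, 160 (x) x 140 (y) mm outside, rim 23 mm high, walls 5 mm and floor 10 mm thick, fixed on the bench; origin: centre of its underside, so its inner floor is at 10 mm.
There are look-alikes about, which are no part of the job. There is more than one size of the mat; the job needs the smaller.

How it is judged:
On the way:
1. the carton stands upright on the cork mat, released, while the block is still in its bay (x of carton in the frame of mat between -0.045 and 0.045 m and y of carton in the frame of mat between -0.045 and 0.045 m and z of carton in the frame of mat between 0 and 0.013 m and angle between carton's own z axis and vertical below 0.12 rad and contact force between the fingers and carton below 0.2 N and linear speed of carton below 0.02 m/s and angular speed of carton below 0.2 rad/s and distance of block from where it was at the start of the episode below 0.04 m), for 0.2 s.
At the end, for the whole second after the job is handed in: The carton stands upright (within 7 degrees) on the cork mat, its centre within 45 mm of the mat's middle along each side; the block lies flat on the tray's floor, right way up (within 7 degrees), wholly inside the rim; both released and at rest (x of carton in the frame of mat between -0.045 and 0.045 m and y of carton in the frame of mat between -0.045 and 0.045 m and z of carton in the frame of mat between 0 and 0.013 m and angle between each of carton, block's own z axis and vertical below 0.12 rad and contact force between the fingers and carton below 0.2 N and x of block in the frame of tray between -0.055 and 0.055 m and y of block in the frame of tray between -0.045 and 0.045 m and z of block in the frame of tray between 0 and 0.015 m and contact force between the fingers and block below 0.2 N and linear speed of each of carton, block below 0.02 m/s and angular speed of each of carton, block below 0.2 rad/s); the robot touches nothing.
It fails at once if the carton is tipped by more than 35 degrees (angle between carton's own z axis and vertical above 0.61 rad).
It fails at once if the block is tipped by more than 35 degrees (angle between block's own z axis and vertical above 0.61 rad).
It fails at once if the carton is dropped (falls free at over 0.7 m/s, about 25 mm) (linear speed of carton above 0.7 m/s and contact force between the fingers and carton below 0.1 N).
It fails at once if the block is dropped (falls free at over 0.7 m/s, about 25 mm) (linear speed of block above 0.7 m/s and contact force between the fingers and block below 0.1 N).
It also fails if it takes over 64 s, if anything falls off the work surface, if the arm or the gripper's body presses on something with over 40 N, if the wrist force passes 120 N, or if a joint passes its speed limit or range.

## Working session

There is one attempt and no reset: what is moved stays moved. The work goes in short steps, Python scripts to look and compute and a tool call to move; the robot and the scene stay as the last step left them, time stands still between calls to the robot, and variables do not carry over. Pictures are saved under pics/ and viewed, at most 10 in all, crops included, and the job is handed in when it is done.

Besides the shell and the picture viewer there is one more tool, called after ">>>" as a command line: name --pt "numbers of a row" for each row, then --argument value for the rest. play_rows: Moves the arm, as the interface text tells. Shifts and turns lie within -1 to 1; 1 stands for 0.5 m of shift or pi/2 rad of turn. Its arguments: {"type":"object","properties":{"steps":{"type":"array","items":{"type":"array","items":{"type":"number"}}}},"required":["steps"]}

```bash
mkdir -p pics; ls
cat > h.py <<'E'
import numpy as np, cv2
from station import env, viewer
def grab(n):
    p=viewer.camera_params(n); im,d=viewer.get_image(n); return im,d,p
def cloud(d,p):
    v,u=np.indices(d.shape); T=np.array(p["cam_to_world"])
    c=np.stack([(u-p["cx"])/p["fx"]*d,(v-p["cy"])/p["fy"]*d,d],-1)
    return c@T[:3,:3].T+T[:3,3]
E
python3 - <<'E'
from h import *
ims=[]
for n in("scene","top"):
    im,d,p=grab(n); cv2.imwrite(f"pics/{n}.png",im); np.savez(f"pics/{n}.npz",im=im,X=cloud(d,p),d=d); print(n,np.round(p["cam_to_world"],3).tolist(),p["fx"])
s=env.get_state();print(s)
E
```

```text
pics
scene [[0.754, -0.381, 0.534, -0.23], [-0.656, -0.45, 0.605, -0.736], [0.01, -0.807, -0.59, 0.791], [0.0, 0.0, 0.0, 1.0]] 394.3056437096957
top [[-0.027, -0.996, 0.088, 0.317], [-0.999, 0.029, 0.019, 0.006], [-0.021, -0.087, -0.996, 1.333], [0.0, 0.0, 0.0, 1.0]] 436.03898242542226
{'time': 0.1, 'qpos': array([ 1.05644096e+00,  4.80764052e-01,  1.59679387e+00,  1.92185312e-06,
        1.06508193e+00, -4.66346680e-02]), 'qd': array([-1.29800942e-05, -6.35949467e-04, -1.62658895e-03,  1.55726221e-03,
        3.97363959e-04,  1.01460689e-03]), 'joint_efforts': array([ 1.76021091e-03, -9.52264166e+01, -4.31044185e+01, -2.30780697e-04,
        5.27248034e-03, -4.91275466e-05]), 'tcp_pos': array([0.29288912, 0.57989441, 0.24474618]), 'tcp_rot': array([-3.14054667e+00, -5.04965484e-05,  2.67387100e+00]), 'force': array([ 0.46903623,  0.42494144, -1.17931234]), 'torque': array([ 0.05851039, -0.0586799 ,  0.02264788]), 'grasp_force': 0.0, 'width': 0.08573270398567644}
```

View pics/top.png

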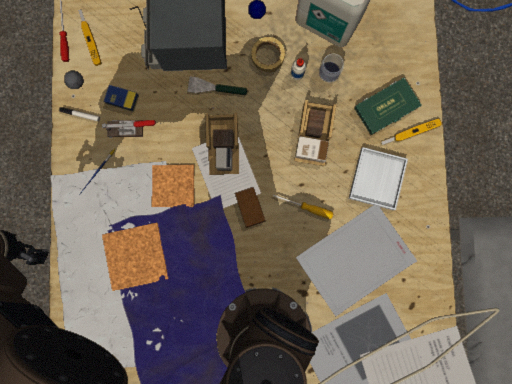

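View pics/scene.png

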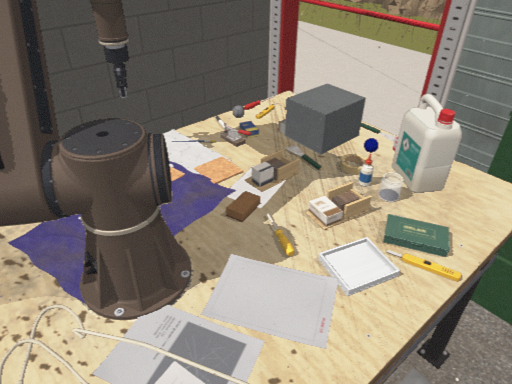

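The top view shows two bays. Bay A is at (222,143) with a grey-white carton at (223,158). Bay B is at (316,130) with a white carton at (311,149). The small mat is at (173,185) and the larger one at (135,256). The tray is at (378,177), and a loose brown block lies at (250,207). Next I check heights and sizes in both bays, with one close crop.

Run:
```python
from h import *
for n in("scene","top"):
    z=np.load(f"pics/{n}.npz"); X=z["X"]; im=z["im"]
    for nm,(x0,x1,y0,y1) in {"A":(.5,.85,.03,.2),"B":(.5,.85,-.28,-.08)}.items():
        m=(X[...,0]>x0)&(X[...,0]<x1)&(X[...,1]>y0)&(X[...,1]<y1)&(z["d"]>0)
        # flat-level components
        for lo,hi in((.028,.036),(.036,.046),(.046,.0525),(.0525,.059),(.059,.064),(.064,.069),(.069,.08)):
            k=(m&(X[...,2]>lo)&(X[...,2]<hi)).astype(np.uint8)
            c,l,st,ce=cv2.connectedComponentsWithStats(k)
            for i in range(1,c):
                if st[i,4]>40:
                    P=X[l==i]; r=cv2.minAreaRect((P[:,:2]*1000).astype(np.float32))
                    print(n,nm,lo,st[i,4],"px",ce[i].round(),"rect",np.round(r[0]),np.round(r[1]),round(r[2]),"z",P[:,2].mean().round(4),"bgr",im[l==i].mean(0).round())
im=cv2.imread("pics/top.png"); a=cv2.resize(im[95:185,195:340],None,fx=5.5,fy=5.5,interpolation=2); cv2.imwrite("pics/bays.png",a)
```

```text
scene A 0.028 43 px [313. 144.] rect [823. 139.] [ 16. 112.] 4 z 0.032 bgr [91. 90. 89.]
scene A 0.036 58 px [313. 142.] rect [823. 139.] [ 26. 109.] 12 z 0.0413 bgr [89. 89. 87.]
scene A 0.036 112 px [276. 172.] rect [579.  71.] [ 46. 179.] 69 z 0.0411 bgr [107. 124. 138.]
scene A 0.046 42 px [313. 140.] rect [825. 142.] [ 24. 114.] 11 z 0.0492 bgr [87. 87. 86.]
scene A 0.0525 171 px [276. 162.] rect [614. 102.] [96. 94.] 0 z 0.0558 bgr [ 77.  93. 108.]
scene A 0.064 112 px [263. 167.] rect [532.  99.] [44. 61.] 84 z 0.066 bgr [140. 147. 153.]
scene A 0.069 67 px [313. 134.] rect [824. 140.] [ 27. 116.] 12 z 0.0749 bgr [89. 88. 86.]
scene B 0.028 43 px [390. 193.] rect [ 784. -243.] [33. 67.] 30 z 0.032 bgr [134. 135. 138.]
scene B 0.028 50 px [356. 209.] rect [ 632. -229.] [  8. 102.] 76 z 0.0323 bgr [ 91. 122. 144.]
scene B 0.028 76 px [326. 214.] rect [ 533. -177.] [ 47. 103.] 24 z 0.0319 bgr [153. 165. 177.]
scene B 0.036 54 px [389. 190.] rect [ 783. -243.] [28. 67.] 31 z 0.041 bgr [144. 146. 150.]
scene B 0.036 633 px [334. 203.] rect [ 607. -176.] [ 93. 172.] 78 z 0.0428 bgr 
[... 1252 characters left out ...]
ect [ 684. -187.] [75. 10.] 80 z 0.0401 bgr [ 73. 118. 148.]
top B 0.036 210 px [315. 122.] rect [ 631. -173.] [46. 77.] 78 z 0.0436 bgr [47. 61. 80.]
top B 0.036 455 px [312. 148.] rect [ 552. -160.] [90. 62.] 78 z 0.043 bgr [132. 152. 168.]
top B 0.046 171 px [315. 121.] rect [ 631. -172.] [45. 73.] 80 z 0.0479 bgr [49. 64. 85.]
top B 0.059 49 px [304. 113.] rect [ 656. -137.] [ 8. 77.] 80 z 0.0617 bgr [ 80. 130. 162.]
top B 0.059 60 px [332. 118.] rect [ 636. -220.] [ 9. 83.] 80 z 0.0615 bgr [ 79. 128. 159.]
top B 0.069 100 px [333.  63.] rect [ 799. -226.] [61. 60.] 26 z 0.075 bgr [ 96. 104. 108.]
top B 0.069 52 px [298.  66.] rect [ 797. -124.] [34. 24.] 59 z 0.0736 bgr [135. 155. 165.]
```

View pics/bays.png

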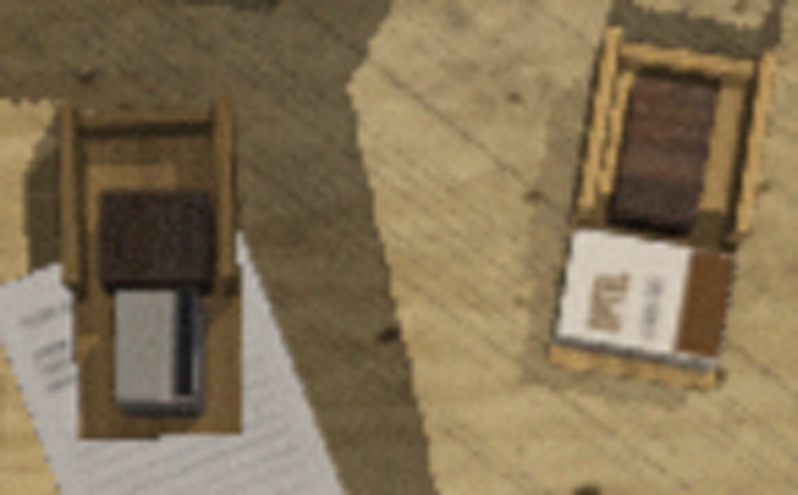

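Bay A is the right one. Its carton top is at z 66 mm and measures 45x60; its dark block top is at z 56 mm and measures about 60x50. Bay B's low carton (43 mm) and longer block (46 mm) are decoys. Now the mat and tray.

Run:
```python
from h import *
p=viewer.camera_params("top"); T=np.array(p["cam_to_world"])
def ray(uv,z):
    uv=np.asarray(uv,float); d=np.c_[(uv[:,0]-p["cx"])/p["fx"],(uv[:,1]-p["cy"])/p["fy"],np.ones(len(uv))]@T[:3,:3].T
    return (T[:3,3]+d*((z-T[2,3])/d[:,2])[:,None])[:,:2]
z=np.load("pics/top.npz"); im=z["im"]; X=z["X"]
hsv=cv2.cvtColor(im,cv2.COLOR_BGR2HSV)
def rep(k,h,win):
    m=np.zeros(k.shape,np.uint8); x0,x1,y0,y1=win; m[y0:y1,x0:x1]=k[y0:y1,x0:x1]
    c,l,st,ce=cv2.connectedComponentsWithStats(m); i=1+st[1:,4].argmax()
    cs,_=cv2.findContours((l==i).astype(np.uint8),0,1); c=max(cs,key=cv2.contourArea)[:,0]
    r=cv2.minAreaRect((ray(c,h)*1000).astype(np.float32)); print(st[i],np.round(r[0],1),np.round(r[1],1),round(r[2],1), "z",np.median(X[l==i][:,2]).round(4))
cork=((hsv[...,0]<20)&(hsv[...,1]>130)&(hsv[...,2]>110)).astype(np.uint8)
print("small");rep(cork,.008,(140,200,155,215)); print("big");rep(cork,.008,(95,175,215,300))
gr=((hsv[...,1]<45)&(hsv[...,2]>70)).astype(np.uint8)
print("tray");rep(gr,.023,(340,415,140,215))
k=((X[...,2]>.018)&(X[...,2]<.03)).astype(np.uint8); print("tray rim depth");rep(k,.023,(340,415,140,215))
```

```text
small
[ 152  164   43   43 1691] [457.6 265.3] [127.8 129.3] 88.4 z 0.009
big
[ 103  223   65   68 3193] [244.5 384. ] [173.3 170.9] 10.5 z 0.0122
tray
[ 349  147   59   68 2700] [ 440.7 -350.9] [141.9 199.9] 73.4 z 0.0102
tray rim depth
[350 147  58  59 326] [ 459.4 -357.1] [140.2 160.1] 73.5 z 0.0225
```

```bash
cat >> h.py <<'E'
from scipy.spatial.transform import Rotation as R
def go(x,y,z,yaw,start=None):
    s=env.get_state(); Rc=R.from_euler("xyz",s["tcp_rot"]); Rt=R.from_euler("xyz",[np.pi,0,yaw])
    d=Rc.inv().apply(np.array([x,y,z])-s["tcp_pos"])/.5; r=(Rc.inv()*Rt).as_rotvec()/(np.pi/2)
    print("t",round(s["time"],2),"row",np.round(d,4).tolist(),np.round(r,4).tolist(),"q6",s["qpos"][5].round(2),"w",s["width"].round(4),"F",s["force"].round(1))
E
python3 -c "
from h import *
go(.56,.105,.26,np.pi)"
```

```text
Traceback (most recent call last):
  File "h.py", line 13, in go
    print("t",round(s["time"],2),"row",np.round(d,4).tolist(),np.round(r,4).tolist(),"q6",s["qpos"][5].round(2),"w",s["width"].round(4),"F",s["force"].round(1))
                                                                                                                    ^^^^^^^^^^^^^^^^
AttributeError: 'float' object has no attribute 'round'
```

```bash
sed -i 's/s\["width"\].round(4)/round(s["width"],4)/' h.py
python3 -c "
from h import *
go(.56,.105,.26,np.pi)"
```

```text
t 0.1 row [-0.9051, -0.607, -0.0299] [-0.0006, -0.0002, -0.2978] q6 -0.05 w 0.0857 F [ 0.5  0.4 -1.2]
```

>>> play_rows --pt "-0.905 -0.607 -0.03 0 0 -0.298 1" --pt "-0.905 -0.607 -0.03 0 0 -0.298 1" --pt "-0.905 -0.607 -0.03 0 0 -0.298 1" --pt "-0.905 -0.607 -0.03 0 0 -0.298 1" --pt "-0.905 -0.607 -0.03 0 0 -0.298 1" --pt "-0.905 -0.607 -0.03 0 0 -0.298 1" --pt "-0.905 -0.607 -0.03 0 0 -0.298 1" --pt "-0.905 -0.607 -0.03 0 0 -0.298 1" --pt "-0.905 -0.607 -0.03 0 0 -0.298 1" --pt "-0.905 -0.607 -0.03 0 0 -0.298 1" --pt "-0.905 -0.607 -0.03 0 0 -0.298 1" --pt "-0.905 -0.607 -0.03 0 0 -0.298 1"

```text
time: 1.6
tcp_pos: [0.5595, 0.1062, 0.2602]
tcp_rot: [3.142, -0.0, -3.14]
force: [0.6, -0.1, 0.6]
width: 0.0854
grasp_force: 0.0
```

```bash
cat > look.py <<'E'
from h import *
import sys
im,d,p=grab("wrist"); X=cloud(d,p); f=sys.argv[1]
cv2.imwrite(f"pics/{f}.png",im); np.savez(f"pics/{f}.npz",im=im,X=X)
x0,x1,y0,y1=map(float,sys.argv[2:6])
for lo,hi in zip(*[iter(map(float,sys.argv[6:]))]*2):
    k=((X[...,0]>x0)&(X[...,0]<x1)&(X[...,1]>y0)&(X[...,1]<y1)&(X[...,2]>lo)&(X[...,2]<hi)&(d>0)).astype(np.uint8)
    k=cv2.morphologyEx(k,cv2.MORPH_OPEN,np.ones((3,3)))
    c,l,st,ce=cv2.connectedComponentsWithStats(k)
    for i in range(1,c):
        if st[i,4]>150:
            P=X[l==i]; r=cv2.minAreaRect((P[:,:2]*1000).astype(np.float32))
            print(lo,st[i].tolist(),"rect",np.round(r[0],1),np.round(r[1],1),round(r[2],1),"z",P[:,2].mean().round(4))
E
python3 look.py w1 .45 .7 .03 .2 .036 .043 .052 .06 .06 .064 .0641 .07
python3 -c "
from h import *
print(env.get_state()['tcp_pos'],viewer.camera_params('wrist')['cam_to_world'])
go(.56,.105,.26,np.pi)"
```

```text
0.036 [218, 246, 67, 8, 523] rect [661.6 106.9] [ 8.7 75.1] 0.4 z 0.0405
0.052 [220, 171, 59, 49, 2713] rect [592.6 104.4] [59.2 50.1] 88.6 z 0.057
0.06 [204, 172, 10, 27, 208] rect [579.6  64.3] [26.9  8.7] 1.7 z 0.0627
0.06 [289, 172, 10, 27, 152] rect [579.2 149.1] [27.1  9.2] 0.6 z 0.0626
0.06 [206, 200, 9, 28, 195] rect [610.1  64.8] [ 8.4 30.6] 87.4 z 0.0627
0.06 [287, 200, 11, 54, 351] rect [624.5 149.2] [59.6  9. ] 0.1 z 0.0628
0.06 [207, 230, 9, 33, 223] rect [646.4  64.5] [ 8.7 38. ] 88.9 z 0.0628
0.0641 [223, 104, 50, 65, 3014] rect [530.6 102.5] [45.1 60. ] 87.8 z 0.0673
[0.55954898 0.10621826 0.26023341] [[-2.55829211e-03  9.56380985e-01  2.92111050e-01  4.85599038e-01]
 [ 9.99996397e-01  2.20901831e-03  1.52551498e-03  1.05423961e-01]
 [ 8.13694865e-04  2.92113901e-01 -9.56383190e-01  3.89817535e-01]
 [ 0.00000000e+00  0.00000000e+00  0.00000000e+00  1.00000000e+00]]
t 1.65 row [-0.0009, -0.0024, 0.0005] [0.0, -0.0002, 0.0011] q6 -1.44 w 0.0854 F [ 0.2 -0.1  0.5]
```

View pics/w1.png

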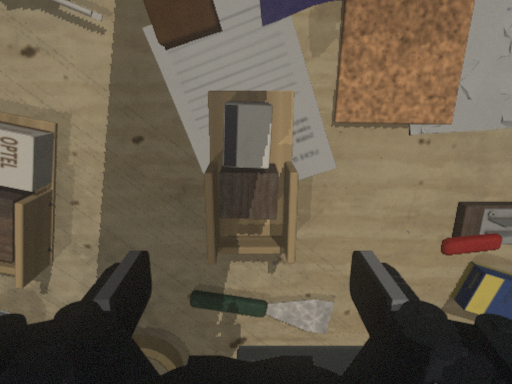

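The wrist view confirms it: carton at (248,135) and dark block at (249,192) between the cheeks, with the small mat to the upper right. Measured sizes are 45.1x60.0 for the carton and 59x50 for the block, matching the description.

```bash
python3 -c "
from h import *
go(.5306,.1025,.12,np.radians(177.8))
go(.5306,.1025,.034,np.radians(177.8))"
```

```text
t 1.65 row [0.0578, -0.0074, 0.2805] [0.0, -0.0002, 0.0255] q6 -1.44 w 0.0854 F [ 0.2 -0.1  0.5]
t 1.65 row [0.0578, -0.0074, 0.4525] [0.0, -0.0002, 0.0255] q6 -1.44 w 0.0854 F [ 0.2 -0.1  0.5]
```

>>> play_rows --pt "0.058 -0.007 0.14 0 0 0.0255 1" --pt "0.058 -0.007 0.28 0 0 0.0255 1" --pt "0.058 -0.007 0.28 0 0 0.0255 1" --pt "0.058 -0.007 0.34 0 0 0.0255 1" --pt "0.058 -0.007 0.4 0 0 0.0255 1" --pt "0.058 -0.007 0.44 0 0 0.0255 1" --pt "0.058 -0.007 0.4525 0 0 0.0255 1" --pt "0.058 -0.007 0.4525 0 0 0.0255 1" --pt "0.058 -0.007 0.4525 0 0 0.0255 0.2" --pt "0.058 -0.007 0.4525 0 0 0.0255 -0.2" --pt "0.058 -0.007 0.4525 0 0 0.0255 -0.2" --pt "0.058 -0.007 0.4525 0 0 0.0255 -0.2"

```text
time: 3.15
tcp_pos: [0.5315, 0.1018, 0.0349]
tcp_rot: [3.141, 0.001, 3.102]
force: [-2.7, 0.4, 9.4]
width: 0.0446
grasp_force: 61.2
```

>>> play_rows --pt "0 0 0 0 0 0 -0.3" --pt "0 0 0 0 0 0 -0.3" --pt "0 0 0 0 0 0 -0.3"

```text
time: 3.52
tcp_pos: [0.5315, 0.1018, 0.0349]
tcp_rot: [3.141, 0.001, 3.102]
force: [-1.7, 0.6, 10.3]
width: 0.0444
grasp_force: 61.2
```

```bash
python3 -c "
from h import *
s=env.get_state();print(s['tcp_pos'],s['tcp_rot'],s['grasp_force'])
go(.4576,.2653,.14,np.radians(180-1.6))
go(.4576,.2653,.037,np.radians(180-1.6))"
```

```text
[0.53154403 0.10178365 0.03487541] [3.14137350e+00 1.15158303e-03 3.10179001e+00] 61.23134136199951
t 3.52 row [0.1605, 0.3209, -0.2104] [0.0001, 0.0007, -0.0076] q6 -1.4 w 0.0444 F [-1.7  0.6 10.3]
t 3.52 row [0.1608, 0.3209, -0.0044] [0.0001, 0.0007, -0.0076] q6 -1.4 w 0.0444 F [-1.7  0.6 10.3]
```

>>> play_rows --pt "0 0 -0.06 0 0 0 -0.3" --pt "0 0 -0.15 0 0 0 -0.3" --pt "0 0 -0.21 0 0 0 -0.3" --pt "0.04 0.08 -0.21 0 0 0 -0.3" --pt "0.08 0.16 -0.21 0 0 0 -0.3" --pt "0.12 0.24 -0.21 0 0 0 -0.3" --pt "0.16 0.32 -0.21 0 0 0 -0.3" --pt "0.16 0.32 -0.21 0 0 0 -0.3" --pt "0.16 0.32 -0.14 0 0 0 -0.3" --pt "0.16 0.32 -0.08 0 0 0 -0.3" --pt "0.16 0.32 -0.04 0 0 0 -0.3" --pt "0.16 0.32 -0.04 0 0 0 -0.3"

```text
time: 5.03
tcp_pos: [0.4569, 0.2637, 0.0531]
tcp_rot: [-3.14, -0.002, 3.101]
force: [0.1, 0.6, -0.7]
width: 0.0447
grasp_force: 61.9
```

```bash
python3 -c "
from h import *
go(.4576,.2653,.0375,np.radians(178))"; python3 look.py w2 .35 .55 .15 .4 .06 .1 .002 .015
```

```text
t 5.03 row [-0.0013, 0.0032, 0.0312] [-0.0009, -0.0014, -0.0034] q6 -1.06 w 0.0447 F [ 0.1  0.6 -0.7]
0.06 [60, 204, 382, 176, 32089] rect [450.5 263.5] [111.9  51.6] 87.8 z 0.0868
0.002 [0, 2, 512, 323, 103242] rect [440.3 275. ] [250.  180.7] 90.0 z 0.0071
0.002 [46, 197, 64, 109, 2028] rect [470.3 163.3] [67.4 26.9] 0.5 z 0.0033
```

>>> play_rows --pt "0 0.002 0.015 0 0 0 -0.3" --pt "0 0.002 0.025 0 0 0 -0.3" --pt "0 0.002 0.031 0 0 0 -0.3" --pt "0 0.002 0.032 0 0 0 -0.3" --pt "0 0.002 0.032 0 0 0 -0.3"

```text
time: 5.7
tcp_pos: [0.4576, 0.2658, 0.0381]
tcp_rot: [3.142, 0.0, 3.102]
force: [-0.2, 0.3, -1.2]
width: 0.0446
grasp_force: 61.9
```

>>> play_rows --pt "0 0 0.0024 0 0 0 -0.3" --pt "0 0 0.0024 0 0 0 -0.3" --pt "0 0 0.0024 0 0 0 0.2" --pt "0 0 0.0024 0 0 0 0.5" --pt "0 0 0.0024 0 0 0 1" --pt "0 0 0.0024 0 0 0 1" --pt "0 0 0.0024 0 0 0 1" --pt "0 0 -0.05 0 0 0 1" --pt "0 0 -0.15 0 0 0 1" --pt "0 0 -0.25 0 0 0 1" --pt "0 0 -0.4 0 0 0 1" --pt "0 0 -0.4 0 0 0 1"

```text
time: 7.2
tcp_pos: [0.4592, 0.2666, 0.2421]
tcp_rot: [3.139, 0.005, 3.102]
force: [0.9, 0.6, -0.8]
width: 0.0855
grasp_force: 0.0
```

```bash
python3 look.py w3 .35 .65 .03 .4 .064 .072 .052 .06
python3 -c "
from h import *
y=np.radians(180-91.4)
go(.5926,.1044,.24,y)"
```

```text
0.064 [224, 134, 51, 65, 3201] rect [456.2 265.7] [45.2 59.9] 87.8 z 0.0692
0.064 [313, 323, 39, 16, 357] rect [639.8 347.4] [42.6 17.9] 87.5 z 0.0685
0.052 [59, 273, 15, 30, 153] rect [583.8  68.4] [36.5  7.8] 10.6 z 0.0559
0.052 [72, 273, 28, 29, 477] rect [582.9  89.2] [29.3 32. ] 87.9 z 0.0568
t 7.25 row [-0.2801, -0.3132, 0.0037] [0.0036, 0.0011, 0.9903] q6 -1.06 w 0.0856 F [1.1 1.1 1. ]
```

View pics/w3.png

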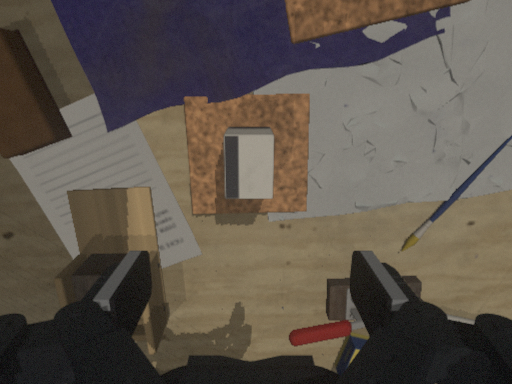

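The carton (249,165) stands upright and centred on the mat, within about 2 mm of its middle. Next I go to the block.

>>> play_rows --pt "-0.28 -0.313 0.004 0 0 0.99 0.65" --pt "-0.28 -0.313 0.004 0 0 0.99 0.65" --pt "-0.28 -0.313 0.004 0 0 0.99 0.65" --pt "-0.28 -0.313 0.004 0 0 0.99 0.65" --pt "-0.28 -0.313 0.004 0 0 0.99 0.65" --pt "-0.28 -0.313 0.004 0 0 0.99 0.65" --pt "-0.28 -0.313 0.004 0 0 0.99 0.65" --pt "-0.28 -0.313 0.004 0 0 0.99 0.65" --pt "-0.28 -0.313 0.004 0 0 0.99 0.65" --pt "-0.28 -0.313 0.004 0 0 0.99 0.65" --pt "-0.28 -0.313 0.004 0 0 0.99 0.65" --pt "-0.28 -0.313 0.004 0 0 0.99 0.65"

```text
time: 8.75
tcp_pos: [0.5911, 0.1038, 0.2357]
tcp_rot: [-3.141, 0.0, 1.548]
force: [0.4, -0.6, -0.1]
width: 0.0703
grasp_force: 0.0
```

```bash
python3 look.py w4 .45 .7 .0 .2 .036 .043 .052 .06 .06 .064
python3 -c "
from h import *
y=np.radians(88.6)
go(.5926,.1044,.11,y)
go(.5926,.1044,.032,y)"
```

```text
0.036 [317, 126, 12, 75, 725] rect [662.6 104.8] [ 9.5 73.3] 0.5 z 0.0406
0.052 [225, 138, 54, 64, 3374] rect [592.9 103.3] [60.2 50. ] 88.2 z 0.0569
0.06 [220, 116, 67, 12, 588] rect [595.  148.5] [58.1  9. ] 0.2 z 0.0627
0.06 [287, 116, 22, 10, 153] rect [634.  148.9] [ 7.8 18.6] 88.5 z 0.0627
0.06 [267, 206, 64, 11, 509] rect [636.6  63.9] [60.   9.1] 0.8 z 0.0626
0.06 [225, 208, 41, 10, 352] rect [585.8  63.7] [38.3  9.2] 0.5 z 0.0626
t 8.8 row [0.0012, 0.0029, 0.2517] [-0.0002, 0.0, 0.0007] q6 0.15 w 0.0706 F [ 0.8 -1.   0.2]
t 8.8 row [0.0012, 0.003, 0.4077] [-0.0002, 0.0, 0.0007] q6 0.15 w 0.0706 F [ 0.8 -1.   0.2]
```

>>> play_rows --pt "0 0.003 0.12 0 0 0 0.65" --pt "0 0.003 0.22 0 0 0 0.65" --pt "0 0.003 0.28 0 0 0 0.65" --pt "0 0.003 0.34 0 0 0 0.65" --pt "0 0.003 0.39 0 0 0 0.65" --pt "0 0.003 0.408 0 0 0 0.65" --pt "0 0.003 0.408 0 0 0 0.65" --pt "0 0.003 0.408 0 0 0 0.65" --pt "0 0.003 0.408 0 0 0 0.3" --pt "0 0.003 0.408 0 0 0 -0.2" --pt "0 0.003 0.408 0 0 0 -0.2" --pt "0 0.003 0.408 0 0 0 -0.2"

```text
time: 10.3
tcp_pos: [0.5932, 0.1039, 0.0331]
tcp_rot: [3.14, -0.0, 1.547]
force: [-1.5, -0.5, 8.6]
width: 0.0497
grasp_force: 62.4
```

>>> play_rows --pt "0 0 0 0 0 0 -0.2" --pt "0 0 0 0 0 0 -0.2" --pt "0 0 -0.03 0 0 0 -0.2" --pt "0 0 -0.08 0 0 0 -0.2" --pt "0 0 -0.16 0 0 0 -0.2" --pt "0 0 -0.24 0 0 0 -0.2" --pt "0 0 -0.24 0 0 0 -0.2"

```text
time: 11.18
tcp_pos: [0.5947, 0.1041, 0.1561]
tcp_rot: [3.136, -0.001, 1.547]
force: [-0.4, 0.2, -2.0]
width: 0.0494
grasp_force: 62.4
```

```bash
python3 -c "
from h import *
for z in(.15,.06):
  go(.4594,-.3571,z,np.radians(16.5)); go(.4594,-.3571,z,np.radians(73.5))"
```

```text
t 11.18 row [-0.9286, -0.2485, 0.0098] [0.003, -0.0029, 0.8014] q6 0.15 w 0.0494 F [-0.4  0.2 -2. ]
t 11.18 row [-0.9286, -0.2485, 0.0098] [0.0038, -0.0011, 0.1681] q6 0.15 w 0.0494 F [-0.4  0.2 -2. ]
t 11.18 row [-0.9287, -0.2496, 0.1898] [0.003, -0.0029, 0.8014] q6 0.15 w 0.0494 F [-0.4  0.2 -2. ]
t 11.18 row [-0.9287, -0.2496, 0.1898] [0.0038, -0.0011, 0.1681] q6 0.15 w 0.0494 F [-0.4  0.2 -2. ]
```

>>> play_rows --pt "-0.05 -0.013 0 0 0 0.01 -0.2" --pt "-0.14 -0.037 0 0 0 0.02 -0.2" --pt "-0.24 -0.064 0 0 0 0.04 -0.2" --pt "-0.34 -0.091 0 0 0 0.06 -0.2" --pt "-0.44 -0.118 0 0 0 0.08 -0.2" --pt "-0.54 -0.145 0 0 0 0.1 -0.2" --pt "-0.64 -0.171 0 0 0 0.12 -0.2" --pt "-0.74 -0.198 0 0 0 0.14 -0.2" --pt "-0.82 -0.22 0 0 0 0.16 -0.2" --pt "-0.89 -0.238 0 0 0 0.168 -0.2" --pt "-0.9285 -0.2485 0 0 0 0.168 -0.2" --pt "-0.9285 -0.2485 0 0 0 0.168 -0.2"

```text
time: 12.68
tcp_pos: [0.4568, -0.3579, 0.1517]
tcp_rot: [-3.141, -0.0, 1.282]
force: [-0.2, 0.5, -1.5]
width: 0.0491
grasp_force: 62.4
```

```bash
python3 look.py w5 .3 .62 -.5 -.2 .018 .027 
python3 -c "
from h import *
go(.4594,-.3571,.0385,np.radians(73.5))"
```

```text
0.018 [32, 7, 37, 38, 836] rect [ 357.  -207.6] [24.6 24.2] 68.7 z 0.0233
0.018 [147, 97, 218, 168, 3994] rect [ 461.  -359.8] [135.8 160.5] 73.5 z 0.0235
0.018 [444, 260, 17, 19, 213] rect [ 603.2 -481.1] [10.  18.2] 20.3 z 0.0202
t 12.72 row [0.0009, 0.0047, 0.2265] [-0.0004, -0.0003, -0.0004] q6 -0.43 w 0.0494 F [-0.3 -0.5 -2. ]
```

View pics/w5.png

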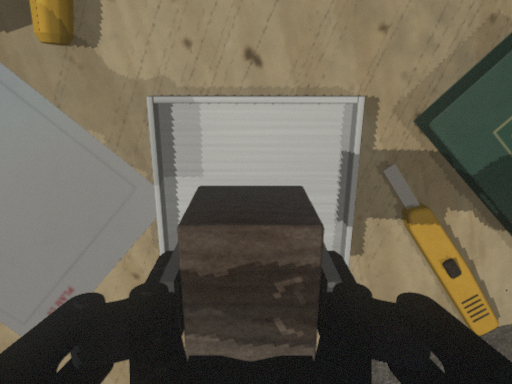

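The block hangs level at (252,270), over the tray (rim from 150 to 362 px across) and aligned with it. I lower it in steps.

>>> play_rows --pt "0.001 0.004 0.06 0 0 0 -0.2" --pt "0.001 0.004 0.13 0 0 0 -0.2" --pt "0.001 0.004 0.18 0 0 0 -0.2" --pt "0.001 0.004 0.21 0 0 0 -0.2" --pt "0.001 0.004 0.222 0 0 0 -0.2" --pt "0.001 0.004 0.2265 0 0 0 -0.2" --pt "0.001 0.004 0.2265 0 0 0 -0.2"

```text
time: 13.6
tcp_pos: [0.4598, -0.3576, 0.0394]
tcp_rot: [3.141, 0.0, 1.283]
force: [-0.3, 0.1, -1.4]
width: 0.0495
grasp_force: 62.4
```

>>> play_rows --pt "0 0 0.003 0 0 0 -0.2" --pt "0 0 0.0042 0 0 0 -0.2" --pt "0 0 0.0042 0 0 0 -0.2" --pt "0 0 0.0042 0 0 0 0.3" --pt "0 0 0.0042 0 0 0 0.6" --pt "0 0 0.0042 0 0 0 0.6" --pt "0 0 0.0042 0 0 0 0.6" --pt "0 0 -0.05 0 0 0 0.6" --pt "0 0 -0.15 0 0 0 0.6" --pt "0 0 -0.25 0 0 0 0.6" --pt "0 0 -0.35 0 0 0 0.6" --pt "0 0 -0.35 0 0 0 0.6"

```text
time: 15.1
tcp_pos: [0.4611, -0.3588, 0.2178]
tcp_rot: [3.135, 0.003, 1.283]
force: [0.5, 0.5, 0.3]
width: 0.0683
grasp_force: 0.0
```

```bash
python3 look.py w6 .3 .62 -.5 -.2 .05 .068 .018 .027
python3 - <<'E'
from h import *
im,d,p=grab("scene"); X=cloud(d,p)
k=(X[...,0]>.35)&(X[...,0]<.55)&(X[...,1]>.18)&(X[...,1]<.35)&(X[...,2]>.06)&(X[...,2]<.08)
print(X[k].mean(0) if k.any() else 0,k.sum())
E
```

```text
0.05 [218, 140, 59, 68, 3887] rect [ 460.4 -358.1] [59.9 50. ] 73.6 z 0.0608
0.018 [72, 23, 28, 30, 511] rect [ 358.6 -210.5] [27.8 20.4] 1.8 z 0.0234
0.018 [162, 95, 174, 140, 3537] rect [ 460.6 -361.4] [138.9 160.6] 73.5 z 0.0234
[0.45534073 0.2592129  0.066678  ] 141
```

View pics/w6.png

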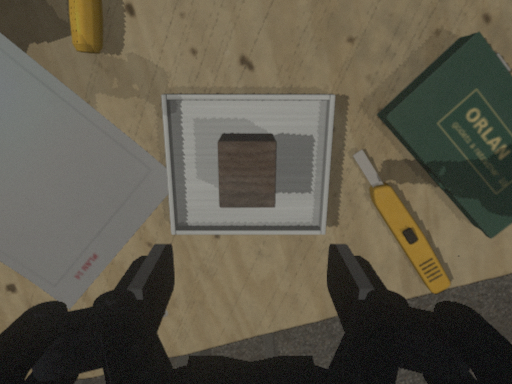

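The block (248,170) lies flat in the middle of the tray with its top at z 61 mm. The carton still stands on the mat.

```bash
python3 -c "
from h import *
print(env.sign_off())"
```

```text
the job is handed in; nothing more can be done
None
```

The job is handed in: the carton stands upright on the small cork mat, about 2 mm off centre, and the block lies flat in the middle of the tray, both released, after about 15 s; `env.sign_off()` did not return a verdict.

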